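# Lift the basket out of the ultrasonic cleaner and let it drip

### The arm

A 7-joint arm with a two-finger parallel gripper is mounted at the origin on the work surface. World frame = base frame: x ahead of the robot, y to its left, z up, the work surface at z = 0. Lengths are in m, angles in rad, forces in N, time in s.
With the tool pointing down it reaches from about 0.425 to 0.875 m from the base axis. Payload 8.4 kg.
Tool frame: the origin (TCP) lies at the very end of the fingers, on their centre line; the grasp point (between the pads) lies 19 mm behind it; z points along the fingers, y is the line along which they close (so a half turn about z gives the same grasp; the last joint's range is limited). The gripper opens to 85 mm and grips with 20 to 120 N. Pads are 22 mm wide; open, the fingers measure 114 mm over their backs; the gripper's body (76 mm by 85 mm) begins 54 mm behind the grasp point. The pads swing forward as they close: fully open they stand 13 mm farther back than shut.
Start: joints at [-1.295, 0.333, 0.04, 1.465, -0.013, 1.343, -0.059], TCP at [0.238, 0.605, 0.231] pointing down, gripper open.
Joint ranges: [-2.58, 2.58], [-0.38, 2.09], [-1.3, 1.39], [0.25, 2.4], [-1.5, 4.64], [0.08, 2.09], [-2.65, 2.65]. Speed limits (rad/s): [2.22, 2.22, 2.79, 2.79, 3.14, 3.14, 3.14].

### API

Orientations are given as [roll, pitch, yaw] about the fixed x, y, z axes, in that order (R = Rz(yaw) Ry(pitch) Rx(roll)).
In Python, from station import ctrl gives the robot as it stands. The module is installed in compiled form; this text tells all that it offers.
- The arm moves only by the tool arm_command, never from a script. Its argument "steps" is a list of rows, each a list of 7 numbers: the turn, a rotation vector about the tool's x, y, z each as a share of pi rad, from -1 to 1, then the shift along the tool's x, y, z each as a share of 250 mm, from -1 to 1, then the opening, from -1 (shut) to 1 (fully open). A call has exactly 8 rows; each row is the pose to reach, as a shift and turn from the pose commanded when the call began, along the tool's axes at that moment, turning the shorter way round; what a row does not reach only later rows make up. A row lasts 1/10 s, in which the tool goes at most 50 mm and 8.59 degrees, less where a joint would pass 70% of its speed; a pose out of reach is approached as far as the arm can. A call with a number of a shift or a turn outside -1 to 1 is refused whole. A call with a gripper value outside its range is refused whole. The fingers move at their own pace and stop on an object; "force" is the grip in N (left out, the last holds). Time passes only in rows, so rows that repeat a pose let the fingers close, or fill a call up. It gives the time, the measured TCP pose, the force, the opening and the grip force at its end, in the units of the state.
- ctrl.get_state(): the state, without advancing time (a new reading comes with each control period).
- ctrl.snapshot(name): name is "scene" or "top" or "wrist"; returns (picture, depth): 400x640x3 uint8, red, green, blue; 400x640 float32, m along the optical axis (not along the pixel's ray), 0 where there is no reading.
- ctrl.get_calibration(name): a dict with "camera_matrix" (3x3 intrinsics, pixels), "k1" (the pictures are not rectified: a ray, as slopes to the right and down, at radius r is drawn at 1 + k1 r^2 times it, then the intrinsics apply), "xyz" and "rotation" of the camera in the world; the wrist camera has in their place "T_tool_cam" (4x4, takes a point from camera to tool coordinates, whose origin is the TCP and whose axes are the flange's). Camera axes: x right, y down, z forward; pixel columns grow to the right and rows downward; lengths in m; the calibration is good to about 2 mm. A picture is of the moment at which its call begins: read the wrist's pose just before it. get_calibration takes no time and is no camera call.
- ctrl.close_job(): hands the job in; it is judged then, once.
The state is a dict: "time": time; "joints": joint angles; "qd": joint speeds; "effort": joint torques, N m; "tcp_pos": TCP position; "tcp_rot": TCP orientation; "contact_force": force on the tool from outside, world axes, zero at the start; "torque": the same for the moment, N m; "gripper_width": opening from 0.0 (shut) to 1.0 (fully open); "grasp_force": force on a finger pad.
Only numpy, scipy, OpenCV 4.12 (cv2) and the standard library are available. Lean on these libraries where they do the work, as an engineer would, in place of code of your own. Each camera call takes 0.05 s, during which the arm holds its last target. There are 200 camera calls.

### The job

The jeweller's ultrasonic cleaner has finished and its bath has been let off: take the lid off and set it down flat on the black rubber mat, without dropping it. Then lift the wire basket up out of the tank, keeping it level with the jewellery in it, until its underside is about five centimetres clear of the rim, and hold it there over the tank, level and still, for at least three seconds to drip off. Finish while still holding it there; do not shift the solder bricks, the white dish or the tray of punches.

Things in the scene. Friction and masses are not known exactly. Their poses are not given: they have to be found in the camera images.
- cleaner: Bench-top ultrasonic cleaner, fixed: white housing 200 (its x) x 174 (its y) x 140 mm high, control panel with dials on its -x face. In its top a steel tank, mouth 164 x 138 mm, whose raised lip (outside 176 x 150 mm) ends 146 mm above the bench; tank floor 60 mm above the bench. No liquid in it. Origin: centre of its underside, z up
- lid: Stainless lid of the cleaner, 188 x 162 mm, about 0.35 kg: an upside-down pan with 24 mm high rim, which rests on the housing round the tank's lip with 3 mm play (lift it straight up at least 10 mm before moving sideways). On top a black bridge handle along its x axis. Origin: centre of its underside (lower edge of the rim), z up
- lid_grip (a point): Centre of the lid's handle bar, 54 mm above the lid's origin; the bar is 96 mm long (lid x), 16 mm wide (lid y), 14 mm high, standing on two posts near its ends; 23 mm free below the bar, down to the lid's top
- basket: Stainless wire basket standing in the tank under the lid, 148 (its x) x 122 (its y) mm, wall top 48 mm and floor 10 mm above its origin, on four short feet; about 0.32 kg with its contents; about 8 mm play to the tank walls on each side. A rigid wire bow runs along its x axis from end to end, with a blue grip. Origin: centre of its underside (foot ends), z up
- basket_grip (a point): Centre of the basket's blue grip, 89 mm above the basket's origin (about 3 mm above the lip while it stands in the tank, about 12 mm below the lid's top sheet); the grip is 76 mm long (basket x), 14 mm wide (basket y), 12 mm high, open below down to the basket floor
- bangle: Copper bangle lying in the basket, 62 mm across, 8 mm high. Origin: centre of its underside
- ring_a: Brass finger ring lying in the basket, 25 mm across, 6 mm high. Origin: centre of its underside
- ring_b: Brass finger ring lying in the basket, 25 mm across, 6 mm high. Origin: centre of its underside
- mat: Black rubber mat fixed on the bench to the left or the right of the cleaner, 240 (its x) x 220 (its y) x 4 mm. Origin: centre of its underside, on the bench
- bricks: Bystander: two pinkish solder bricks stacked, with tweezers, 115 x 200 x 58 mm, on the other side of the cleaner from the mat. Origin: centre of the underside
- dish: Bystander: shallow white ceramic dish, 96 mm across, 32 mm high, beyond the cleaner. Origin: centre of the underside
- punches: Bystander: green tray of upright steel punches, 90 x 120 mm, up to 80 mm high, beyond the cleaner. Origin: centre of the underside
Not all that is in view belongs to the job. Leave any brown look-alike of the lid alone.

How it is judged:
By the outcome, as a careful person would: the job done as asked, in the order asked, and still so for the second after the job is handed in, while the arm keeps its last pose, push and grip.
It also fails if it takes over 64 s, if anything falls off the work surface, if the arm or the gripper's body presses on something with over 40 N, if the wrist force passes 120 N, or if a joint passes its speed limit or range.

## Working session

There is one attempt and no reset: what is moved stays moved. The work goes in short steps, Python scripts to look and compute and a tool call to move; the robot and the scene stay as the last step left them, time stands still between calls to the robot, and variables do not carry over. Pictures are saved under pics/ and viewed, at most 10 in all, crops included, and the job is handed in when it is done.

Besides the shell and the picture viewer there is one more tool, called after "Emit:" by a JSON object that holds its "op" and its "data". arm_command: Moves the arm, as the interface text tells. Shift numbers are shares of 250 mm and turn numbers shares of pi rad, none past 1 either way. Its arguments: {"type":"object","properties":{"steps":{"type":"array","items":{"type":"array","items":{"type":"number"}}},"force":{"type":"number"}},"required":["steps"]}

```bash
mkdir -p pics; cat > h.py <<'E'
import numpy as np, cv2
from scipy.spatial.transform import Rotation as R
from station import ctrl
def snap(n,f):
    s=ctrl.get_state(); p,d=ctrl.snapshot(n); cv2.imwrite(f'pics/{f}.png',p[:,:,::-1]); np.savez(f'pics/{f}.npz',d=d,pos=s['tcp_pos'],rot=s['tcp_rot']); return p,d
def cam(n,z):
    c=ctrl.get_calibration(n)
    if n=='wrist':
        T=np.eye(4);T[:3,:3]=R.from_euler('xyz',z['rot']).as_matrix();T[:3,3]=z['pos'];T=T@np.array(c['T_tool_cam'])
    else:
        T=np.eye(4);r=np.array(c['rotation']);T[:3,:3]=r if r.shape==(3,3) else R.from_euler('xyz',r).as_matrix();T[:3,3]=c['xyz']
    return np.array(c['camera_matrix']),c['k1'],T
def cloud(n,f):
    z=np.load(f'pics/{f}.npz');K,k1,T=cam(n,z);d=z['d'];h,w=d.shape
    u,v=np.meshgrid(np.arange(w),np.arange(h))
    q=cv2.undistortPoints(np.stack([u,v],-1).reshape(-1,1,2).astype(float),K,np.array([k1,0,0,0.])).reshape(h,w,2)
    P=np.dstack([q[...,0]*d,q[...,1]*d,d])@T[:3,:3].T+T[:3,3]
    P[d==0]=np.nan
    return P
E
python3 - <<'E'
from h import *
print(ctrl.get_state())
for n in('top','scene'): snap(n,n+'0'); print(ctrl.get_calibration(n))
E
```

```text
{'time': 0.0, 'joints': array([-1.29519083,  0.33390096,  0.03983289,  1.46625225, -0.01339458,
        1.34330346, -0.05849302]), 'qd': array([-0.00049546,  0.00094006,  0.00043585, -0.00179001,  0.00103242,
       -0.00192983, -0.00065966]), 'effort': array([-7.83022551e-04, -6.58555770e+01,  1.36526551e+00, -4.05577934e+01,
        1.67645660e-02,  1.24172377e-02,  1.05508622e-05]), 'tcp_pos': array([0.23779946, 0.60445647, 0.23043644]), 'tcp_rot': array([-3.13999726e+00,  1.00230550e-04,  2.76681713e+00]), 'contact_force': array([-0.59102853,  0.20001995, -0.43314258]), 'torque': array([-0.00565741,  0.03082874,  0.00676948]), 'grasp_force': 0.0, 'gripper_width': 1.0035567057511954}
{'camera_matrix': array([[398.94998604,   0.        , 321.14646092],
       [  0.        , 398.94998604, 199.28338707],
       [  0.        ,   0.        ,   1.        ]]), 'k1': -0.09539752782155327, 'xyz': array([ 0.3654873 , -0.0338817 ,  1.35312302]), 'rotation': array([-3.03065889,  0.00409507, -1.5490927 ])}
{'camera_matrix': array([[396.62573789,   0.        , 319.322623  ],
       [  0.        , 396.62573789, 193.71532483],
       [  0.        ,   0.        ,   1.        ]]), 'k1': 0.007536526651045069, 'xyz': array([ 1.01447484, -0.81463745,  0.85872504]), 'rotation': array([-2.2351702 ,  0.01606611,  0.56420778])}
```

View pics/top0.png

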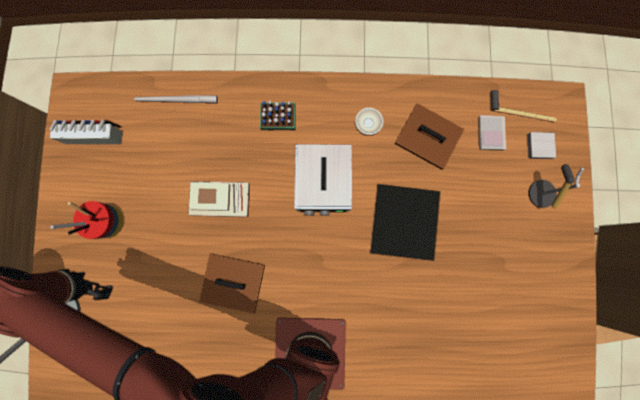

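View pics/scene0.png

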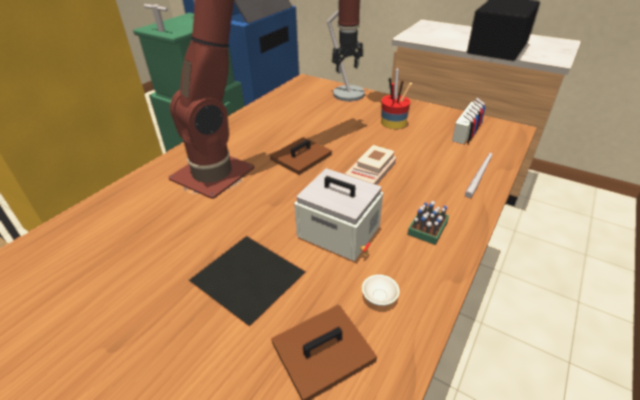

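The top view shows the cleaner and lid near (323,178), with the black handle running from (324,157) to (324,190). The mat is near (405,222), with the brown look-alikes at (430,135) and (233,283). Bricks are at (219,199), the dish at (369,121) and the punches at (278,115).

```bash
python3 - <<'E'
from h import *
P=cloud('top','top0')
im=cv2.imread('pics/top0.png').astype(int)
g=im.max(2)
def rect(m,name):
    Q=P[m];Q=Q[~np.isnan(Q[:,0])]
    r=cv2.minAreaRect(Q[:,:2].astype(np.float32)); print(name,len(Q),Q.mean(0).round(4),r)
w=np.zeros(g.shape,bool)
a=w.copy();a[150:200,310:340]=1; rect(a&(g<70)&(P[...,2]>.15),'handle'); 
a=w.copy();a[175:270,360:450]=1; rect(a&(g<60)&(P[...,2]<.03),'mat')
a=w.copy();a[130:220,285:360]=1; rect(a&(P[...,2]>.155)&(P[...,2]<.185)&(g>120),'lidtop')
for p in [(324,157),(324,190),(324,175),(305,175),(405,222),(219,199),(369,121),(278,115)]: print(p,P[p[1],p[0]].round(3))
E
```

```text
handle 110 [ 0.5723 -0.0309  0.2013] ((0.5703554749488831, -0.03160833194851875), (0.09128151834011078, 0.008828353136777878), 1.1908671855926514)
mat 4236 [ 0.4444 -0.3118  0.0039] ((0.4456835985183716, -0.3124997019767761), (0.21388967335224152, 0.2334664911031723), 84.24557495117188)
lidtop 3081 [ 0.5717 -0.0318  0.1645] ((0.5737770199775696, -0.03132575750350952), (0.18825694918632507, 0.16123121976852417), 0.6809684038162231)
(324, 157) [ 0.619 -0.032  0.2  ]
(324, 190) [ 0.525 -0.034  0.171]
(324, 175) [ 0.566 -0.033  0.197]
(305, 175) [0.57  0.024 0.165]
(405, 222) [ 0.444 -0.312  0.001]
(219, 199) [0.503 0.31  0.059]
(369, 121) [ 0.794 -0.186  0.004]
(278, 115) [0.803 0.13  0.024]
```

```bash
cat >> h.py <<'E'
def rel(pos,yawdeg,s=None):
    s=s or ctrl.get_state(); R0=R.from_euler('xyz',s['tcp_rot']); R1=R.from_euler('xyz',[np.pi,0,np.radians(yawdeg)])
    print('t',round(s['time'],2),'pos',np.round(s['tcp_pos'],4),'rot',np.degrees(s['tcp_rot']).round(1),'q',np.round(s['joints'],2),'F',np.round(s['contact_force'],1))
    print('turn',((R0.inv()*R1).as_rotvec()/np.pi).round(4),'shift',(R0.inv().apply(np.array(pos)-s['tcp_pos'])/.25).round(4))
E
python3 -c "
from h import *
rel([.45,.42,.28],100);rel([.35,.40,.28],100)"
```

```text
t 0.1 pos [0.2378 0.6045 0.2305] rot [-179.9    0.   158.5] q [-1.3   0.33  0.04  1.47 -0.01  1.34 -0.06] F [ 0.  -0.1 -0.1]
turn [-4.000e-04  3.000e-04  3.252e-01] shift [-1.06   -0.3763 -0.1972]
t 0.1 pos [0.2378 0.6045 0.2305] rot [-179.9    0.   158.5] q [-1.3   0.33  0.04  1.47 -0.01  1.34 -0.06] F [ 0.  -0.1 -0.1]
turn [-4.000e-04  3.000e-04  3.252e-01] shift [-0.717  -0.5972 -0.1969]
```

Emit:
{"op": "arm_command", "data": {"steps": [[0,0,0.325,-0.717,-0.597,-0.2,1],[0,0,0.325,-0.717,-0.597,-0.2,1],[0,0,0.325,-0.717,-0.597,-0.2,1],[0,0,0.325,-0.717,-0.597,-0.2,1],[0,0,0.325,-0.717,-0.597,-0.2,1],[0,0,0.325,-0.717,-0.597,-0.2,1],[0,0,0.325,-0.717,-0.597,-0.2,1],[0,0,0.325,-0.717,-0.597,-0.2,1]]}}

```text
time: 0.9
tcp_pos: [0.3501, 0.4, 0.2812]
tcp_rot: [-3.141, 0.0, 1.743]
contact_force: [0.4, 0.3, -0.4]
gripper_width: 1.0
grasp_force: 0.0
```

```bash
python3 -c "
from h import *
rel([.47,.17,.28],45)"
```

```text
t 0.9 pos [0.3501 0.4    0.2812] rot [-180.     0.    99.9] q [-1.15  0.06  0.23  1.69 -0.02  1.39 -0.75] F [ 0.4  0.3 -0.4]
turn [-1.000e-04  1.000e-04  3.049e-01] shift [-0.9886  0.3143  0.0047]
```

Emit:
{"op": "arm_command", "data": {"steps": [[0,0,0.305,-0.989,0.314,0,1],[0,0,0.305,-0.989,0.314,0,1],[0,0,0.305,-0.989,0.314,0,1],[0,0,0.305,-0.989,0.314,0,1],[0,0,0.305,-0.989,0.314,0,1],[0,0,0.305,-0.989,0.314,0,1],[0,0,0.305,-0.989,0.314,0,1],[0,0,0.305,-0.989,0.314,0,1]]}}

```text
time: 1.7
tcp_pos: [0.4704, 0.1703, 0.2811]
tcp_rot: [-3.141, 0.001, 0.79]
contact_force: [0.2, 0.5, 0.1]
gripper_width: 0.995
grasp_force: 0.0
```

```bash
python3 -c "
from h import *
rel([.571,-.0315,.28],0.8)"
```

```text
t 1.7 pos [0.4704 0.1703 0.2811] rot [-180.     0.    45.2] q [-0.91 -0.01  0.47  1.76  0.01  1.39 -1.22] F [0.2 0.5 0.1]
turn [0.000e+00 2.000e-04 2.469e-01] shift [-0.2898  0.8539  0.0043]
```

Emit:
{"op": "arm_command", "data": {"steps": [[0,0,0.247,-0.29,0.854,0,1],[0,0,0.247,-0.29,0.854,0,1],[0,0,0.247,-0.29,0.854,0,1],[0,0,0.247,-0.29,0.854,0,1],[0,0,0.247,-0.29,0.854,0,1],[0,0,0.247,-0.29,0.854,0,1],[0,0,0.247,-0.29,0.854,0,1],[0,0,0.247,-0.29,0.854,0,1]]}}

```text
time: 2.5
tcp_pos: [0.5704, -0.0296, 0.281]
tcp_rot: [-3.141, 0.001, 0.018]
contact_force: [-0.4, 0.9, 0.5]
gripper_width: 1.004
grasp_force: 0.0
```

```bash
python3 - <<'E'
from h import *
snap('wrist','w1'); P=cloud('wrist','w1'); g=cv2.imread('pics/w1.png').max(2)
for nm,m in (('bar',(P[...,2]>.187)&(P[...,2]<.21)),('lid',(P[...,2]>.155)&(P[...,2]<.172))):
    Q=P[m];Q=Q[(abs(Q[:,0]-.571)<.12)&(abs(Q[:,1]+.031)<.1)]
    print(nm,len(Q),Q.min(0),Q.max(0),cv2.minAreaRect(Q[:,:2].astype(np.float32)),np.median(Q[:,2]))
rel([.571,-.0315,.175],0.8)
E
```

```text
bar 2193 [ 0.52466772 -0.039943    0.19226548] [ 0.61866054 -0.02326508  0.20334939] ((0.5716670751571655, -0.031771931797266006), (0.09391874819993973, 0.015930114313960075), 0.6880250573158264) 0.2010865462806801
lid 31144 [ 0.47680858 -0.11406426  0.16116031] [0.66601037 0.05018183 0.17189535] ((0.5704999566078186, -0.032371245324611664), (0.18837593495845795, 0.16216856241226196), 0.9871383905410767) 0.1643703478064139
t 2.55 pos [ 0.5704 -0.0296  0.2811] rot [-180.    0.    1.] q [-0.66  0.17  0.73  1.62 -0.11  1.4  -1.47] F [ 0.8  1.  -1.1]
turn [-0.0002  0.0001  0.0011] shift [0.0025 0.0079 0.4246]
```

View pics/w1.png

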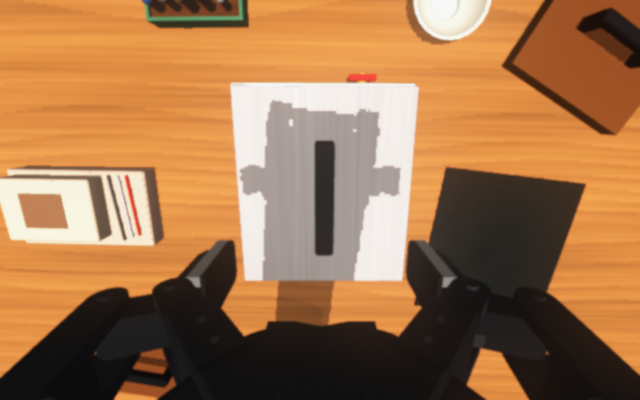

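The wrist view shows the lid bar at column 324, rows 142–255, lined up with the open fingers. The bar measures (0.571, -0.032). I'll descend, then close.

Emit:
{"op": "arm_command", "data": {"steps": [[0,0,0,0.003,0.009,0.07,1],[0,0,0,0.003,0.009,0.17,1],[0,0,0,0.003,0.009,0.27,1],[0,0,0,0.003,0.009,0.35,1],[0,0,0,0.003,0.009,0.4,1],[0,0,0,0.003,0.009,0.425,1],[0,0,0,0.003,0.009,0.425,1],[0,0,0,0.003,0.009,0.425,1]]}}

```text
time: 3.35
tcp_pos: [0.5719, -0.0336, 0.1759]
tcp_rot: [-3.142, -0.001, 0.012]
contact_force: [0.5, -0.1, 0.6]
gripper_width: 1.002
grasp_force: 0.0
```

Emit:
{"op": "arm_command", "data": {"steps": [[0,0,0,0,0,0,-1],[0,0,0,0,0,0,-1],[0,0,0,0,0,0,-1],[0,0,0,0,0,0,-1],[0,0,0,0,0,0,-1],[0,0,0,0,0,0,-1],[0,0,0,0,0,0,-1],[0,0,0,0,0,0,-1]], "force": 60}}

```text
time: 4.15
tcp_pos: [0.5716, -0.0335, 0.1754]
tcp_rot: [-3.141, -0.0, 0.012]
contact_force: [-1.1, 1.7, 5.6]
gripper_width: 0.177
grasp_force: 59.6
```

Emit:
{"op": "arm_command", "data": {"steps": [[0,0,0,0,0,-0.01,-1],[0,0,0,0,0,-0.03,-1],[0,0,0,0,0,-0.06,-1],[0,0,0,0,0,-0.1,-1],[0,0,0,0,0,-0.15,-1],[0,0,0,0,0,-0.2,-1],[0,0,0,0,0,-0.23,-1],[0,0,0,0,0,-0.24,-1]]}}

```text
time: 4.95
tcp_pos: [0.5719, -0.0338, 0.2365]
tcp_rot: [-3.141, -0.002, 0.012]
contact_force: [1.0, -0.3, -4.5]
gripper_width: 0.174
grasp_force: 58.7
```

```bash
python3 - <<'E'
from h import *
p,d=snap('wrist','w2'); P=cloud('wrist','w2')
m=(P[...,2]>.21)&(P[...,2]<.24)&(abs(P[...,0]-.571)<.11)&(abs(P[...,1]+.031)<.1)
Q=P[m]; A=np.c_[Q[:,:2],np.ones(len(Q))]; c=np.linalg.lstsq(A,Q[:,2],rcond=None)[0]
print(len(Q),'slopes deg',np.degrees(c[:2]),np.median(Q[:,2]),cv2.minAreaRect(Q[:,:2].astype(np.float32)))
rel([.5085,-.17,.235],-2.5); rel([.4455,-.3125,.235],-5.5)
E
```

```text
55847 slopes deg [ 0.12489502 -0.03627533] 0.22545076802745478 ((0.5853449702262878, -0.0336424857378006), (0.16085535287857056, 0.16322645545005798), 0.8093006610870361)
t 5.0 pos [ 0.5718 -0.0338  0.2361] rot [-1.8e+02 -1.0e-01  7.0e-01] q [-0.65  0.2   0.73  1.68 -0.14  1.31 -1.45] F [ 1.  -0.5 -3.7]
turn [-0.0001 -0.0004  0.0176] shift [-0.2593  0.5419  0.0041]
t 5.0 pos [ 0.5718 -0.0338  0.2361] rot [-1.8e+02 -1.0e-01  7.0e-01] q [-0.65  0.2   0.73  1.68 -0.14  1.31 -1.45] F [ 1.  -0.5 -3.7]
turn [-0.0001 -0.0004  0.0343] shift [-0.5179  1.109   0.0036]
```

View pics/w2.png

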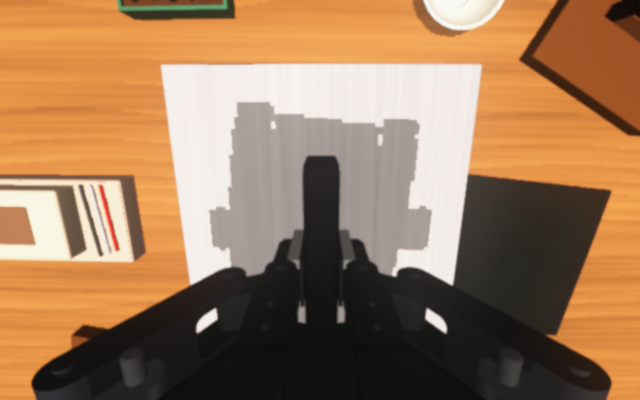

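The lid is held level, with its underside about 0.2 m up. The mat lies to the right at (540,250). I'll carry the lid across in two calls.

Emit:
{"op": "arm_command", "data": {"steps": [[0,0,0.001,-0.013,0.027,0,-1],[0,0,0.003,-0.045,0.094,0,-1],[0,0,0.006,-0.085,0.178,0,-1],[0,0,0.009,-0.125,0.261,0,-1],[0,0,0.012,-0.168,0.35,0,-1],[0,0,0.015,-0.21,0.439,0,-1],[0,0,0.017,-0.244,0.51,0,-1],[0,0,0.0176,-0.259,0.542,0,-1]]}}

```text
time: 5.8
tcp_pos: [0.5069, -0.1729, 0.2353]
tcp_rot: [3.142, -0.0, -0.047]
contact_force: [-0.1, 0.0, -4.2]
gripper_width: 0.18
grasp_force: 58.7
```

```bash
python3 -c "
from h import *
rel([.4455,-.3125,.235],-5.5)"
```

```text
t 5.8 pos [ 0.5069 -0.1729  0.2353] rot [180.   -0.   -2.7] q [-0.52  0.11  0.83  1.77 -0.08  1.3  -1.29] F [-0.1  0.  -4.2]
turn [ 0.     -0.0001  0.0155] shift [-0.2188  0.5693  0.0012]
```

Emit:
{"op": "arm_command", "data": {"steps": [[0,0,0.001,-0.011,0.028,0,-1],[0,0,0.003,-0.038,0.098,0,-1],[0,0,0.005,-0.072,0.187,0,-1],[0,0,0.008,-0.107,0.278,0,-1],[0,0,0.011,-0.143,0.372,0,-1],[0,0,0.013,-0.178,0.463,0,-1],[0,0,0.015,-0.206,0.536,0,-1],[0,0,0.0155,-0.219,0.569,0,-1]]}}

```text
time: 6.6
tcp_pos: [0.4461, -0.3119, 0.2352]
tcp_rot: [3.141, 0.0, -0.095]
contact_force: [0.2, -0.6, -3.5]
gripper_width: 0.178
grasp_force: 58.8
```

```bash
python3 -c "
from h import *
rel([.4455,-.3125,.05],-5.5)"
```

```text
t 6.6 pos [ 0.4461 -0.3119  0.2352] rot [179.9   0.   -5.4] q [-0.32  0.15  0.94  1.75 -0.12  1.3  -1.01] F [ 0.2 -0.6 -3.5]
turn [0.0003 0.0001 0.0004] shift [-0.0018  0.002   0.7407]
```

Emit:
{"op": "arm_command", "data": {"steps": [[0,0,0,0,0,0.05,-1],[0,0,0,0,0,0.17,-1],[0,0,0,0,0,0.31,-1],[0,0,0,0,0,0.45,-1],[0,0,0,0,0,0.58,-1],[0,0,0,0,0,0.67,-1],[0,0,0,0,0,0.72,-1],[0,0,0,0,0,0.741,-1]]}}

```text
time: 7.4
tcp_pos: [0.447, -0.3085, 0.0483]
tcp_rot: [-3.141, 0.002, -0.091]
contact_force: [-0.6, 0.4, -4.3]
gripper_width: 0.174
grasp_force: 58.9
```

Emit:
{"op": "arm_command", "data": {"steps": [[0,0,0,0,0,0.006,-1],[0,0,0,0,0,0.014,-1],[0,0,0,0,0,0.022,-1],[0,0,0,0,0,0.029,-1],[0,0,0,0,0,0.034,-1],[0,0,0,0,0,0.038,-1],[0,0,0,0,0,0.04,-1],[0,0,0,0,0,0.04,-1]]}}

```text
time: 8.2
tcp_pos: [0.4473, -0.3097, 0.0398]
tcp_rot: [3.142, 0.0, -0.092]
contact_force: [-0.8, -0.3, -5.2]
gripper_width: 0.17
grasp_force: 58.8
```

Not touching yet, so I'll go down a little more.

Emit:
{"op": "arm_command", "data": {"steps": [[0,0,0,0,0,0.002,-1],[0,0,0,0,0,0.004,-1],[0,0,0,0,0,0.006,-1],[0,0,0,0,0,0.006,-1],[0,0,0,0,0,0.006,-1],[0,0,0,0,0,0.006,-1],[0,0,0,0,0,0.006,-1],[0,0,0,0,0,0.006,-1]]}}

```text
time: 9.0
tcp_pos: [0.4474, -0.3098, 0.0394]
tcp_rot: [-3.141, -0.0, -0.093]
contact_force: [-5.8, 4.2, 13.3]
gripper_width: 0.176
grasp_force: 61.2
```

Contact. I'll open gradually.

Emit:
{"op": "arm_command", "data": {"steps": [[0,0,0,0,0,0,-0.5],[0,0,0,0,0,0,-0.4],[0,0,0,0,0,0,0],[0,0,0,0,0,0,0.5],[0,0,0,0,0,0,1],[0,0,0,0,0,0,1],[0,0,0,0,0,0,1],[0,0,0,0,0,0,1]]}}

```text
time: 9.8
tcp_pos: [0.4473, -0.3097, 0.0383]
tcp_rot: [3.142, 0.0, -0.092]
contact_force: [-0.1, 0.5, 0.2]
gripper_width: 0.998
grasp_force: 0.0
```

Emit:
{"op": "arm_command", "data": {"steps": [[0,0,0,0,0,-0.03,1],[0,0,0,0,0,-0.1,1],[0,0,0,0,0,-0.25,1],[0,0,0,0,0,-0.4,1],[0,0,0,0,0,-0.55,1],[0,0,0,0,0,-0.7,1],[0,0,0,0,0,-0.85,1],[0,0,0,0,0,-0.95,1]]}}

```text
time: 10.6
tcp_pos: [0.4474, -0.3104, 0.279]
tcp_rot: [3.141, -0.003, -0.093]
contact_force: [0.9, -0.8, 1.5]
gripper_width: 0.998
grasp_force: 0.0
```

```bash
python3 - <<'E'
from h import *
snap('wrist','w3'); P=cloud('wrist','w3')
m=(P[...,2]>.02)&(P[...,2]<.04)&(abs(P[...,0]-.446)<.13)&(abs(P[...,1]+.31)<.12)
Q=P[m]; A=np.c_[Q[:,:2],np.ones(len(Q))]; c=np.linalg.lstsq(A,Q[:,2],rcond=None)[0]
print(len(Q),np.degrees(c[:2]),np.median(Q[:,2]),cv2.minAreaRect(Q[:,:2].astype(np.float32)))
snap('top','top3');P=cloud('top','top3')
m=(P[...,2]>.125)&(P[...,2]<.16)&(abs(P[...,0]-.571)<.12)&(abs(P[...,1]+.032)<.1)
print(m.sum(),cv2.minAreaRect(P[m][:,:2].astype(np.float32)))
im=cv2.imread('pics/top3.png')
cv2.imwrite('pics/top3c.png',cv2.resize(im[120:280,260:460],None,fx=3,fy=3,interpolation=cv2.INTER_CUBIC))
rel([.571,-.032,.28],0.8)
E
```

```text
14315 [ 0.13815764 -0.02417381] 0.02839893521300868 ((0.4465739130973816, -0.30916422605514526), (0.16241158545017242, 0.18602997064590454), 84.62491607666016)
1486 ((0.5718579292297363, -0.030150271952152252), (0.19987952709197998, 0.17352968454360962), 0.8727462887763977)
t 10.7 pos [ 0.4484 -0.3109  0.2798] rot [179.9  -0.3  -5.3] q [-0.35  0.11  0.96  1.69 -0.1   1.38 -1.04] F [ 0.4 -0.5  0.5]
turn [ 0.0004 -0.0018 -0.034 ] shift [ 3.8490e-01 -1.1565e+00  1.0000e-04]
```

View pics/top3c.png

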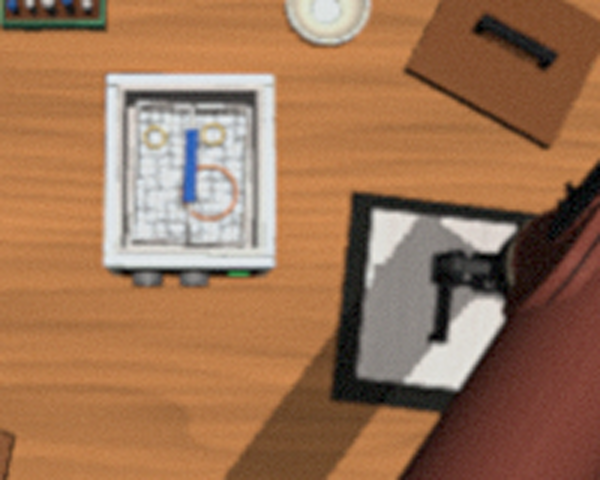

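The lid lies flat, centred on the mat. The open tank shows the basket: blue grip at crop (190,165), rings at (155,137) and (213,135), bangle at (212,193). I'll move above it.

Emit:
{"op": "arm_command", "data": {"steps": [[0,0,-0.017,0.19,-0.58,0,1],[0,0,-0.017,0.19,-0.58,0,1],[0,0,-0.017,0.19,-0.58,0,1],[0,0,-0.03,0.32,-0.95,0,1],[0,0,-0.03,0.32,-0.95,0,1],[0,0,-0.03,0.32,-0.95,0,1],[0,0,-0.03,0.32,-0.95,0,1],[0,0,-0.03,0.32,-0.95,0,1]]}}

```text
time: 11.5
tcp_pos: [0.5482, -0.0821, 0.2756]
tcp_rot: [3.141, 0.001, -0.0]
contact_force: [0.5, -0.4, -0.6]
gripper_width: 1.001
grasp_force: 0.0
```

```bash
python3 -c "
from h import *
rel([.555,-.032,.28],0.8)"
```

```text
t 11.5 pos [ 0.5482 -0.0821  0.2756] rot [180.   0.  -0.] q [-0.63  0.13  0.77  1.67 -0.09  1.38 -1.41] F [ 0.5 -0.4 -0.6]
turn [ 0.0002  0.0002 -0.0045] shift [ 0.0271 -0.2005 -0.0176]
```

Emit:
{"op": "arm_command", "data": {"steps": [[0,0,-0.004,0.027,-0.1,-0.018,1],[0,0,-0.004,0.027,-0.2,-0.018,1],[0,0,-0.004,0.027,-0.2,-0.018,1],[0,0,-0.004,0.027,-0.2,-0.018,1],[0,0,-0.004,0.027,-0.2,-0.018,1],[0,0,-0.004,0.027,-0.2,-0.018,1],[0,0,-0.004,0.027,-0.2,-0.018,1],[0,0,-0.004,0.027,-0.2,-0.018,1]]}}

```text
time: 12.3
tcp_pos: [0.5555, -0.0311, 0.2804]
tcp_rot: [3.142, -0.0, 0.014]
contact_force: [0.1, 0.3, 0.8]
gripper_width: 1.001
grasp_force: 0.0
```

```bash
python3 - <<'E'
from h import *
p,d=snap('wrist','w4'); P=cloud('wrist','w4'); p=p.astype(int)
m=(p[...,2]>p[...,0]+40)&(p[...,2]>90)&(P[...,2]>.13)&(P[...,2]<.17)
Q=P[m]; print(len(Q),np.nanmin(Q,0),np.nanmax(Q,0),np.median(Q[:,2]),cv2.minAreaRect(Q[:,:2].astype(np.float32)))
m=(P[...,2]>.141)&(P[...,2]<.150)&(abs(P[...,0]-.571)<.12)&(abs(P[...,1]+.032)<.1)&(p.min(2)>120)
print('lip',m.sum(),cv2.minAreaRect(P[m][:,:2].astype(np.float32)))
rel([.571,-.032,.130],0)
E
```

```text
942 [ 0.53523637 -0.03806383  0.15287562] [ 0.60882245 -0.02532943  0.15776675] 0.15519623058191137 ((0.5720747113227844, -0.031569622457027435), (0.012001537717878819, 0.07362528890371323), 88.82263946533203)
lip 5178 ((0.5708118677139282, -0.030749976634979248), (0.1968366503715515, 0.17139187455177307), 0.7548301815986633)
t 12.35 pos [ 0.5555 -0.031   0.2803] rot [180.    0.    0.8] q [-0.69  0.13  0.74  1.65 -0.09  1.39 -1.49] F [-0.  -0.1  0.6]
turn [0.     0.     0.0044] shift [0.0621 0.005  0.6013]
```

View pics/w4.png

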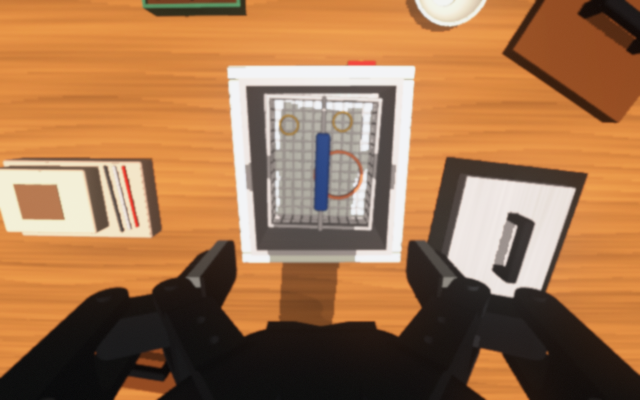

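The grip is at (0.572, -0.0316), yaw about -1.2°, top at z 0.155. I'll descend to TCP z 0.130.

Emit:
{"op": "arm_command", "data": {"steps": [[0,0,0.01,0.065,0.003,0.08,1],[0,0,0.01,0.066,0.003,0.2,1],[0,0,0.01,0.066,0.003,0.33,1],[0,0,0.01,0.066,0.003,0.44,1],[0,0,0.01,0.066,0.003,0.53,1],[0,0,0.01,0.066,0.003,0.585,1],[0,0,0.01,0.066,0.003,0.601,1],[0,0,0.01,0.066,0.003,0.601,1]]}}

```text
time: 13.15
tcp_pos: [0.5722, -0.0312, 0.1303]
tcp_rot: [3.141, 0.0, -0.017]
contact_force: [0.7, -0.3, 0.6]
gripper_width: 0.999
grasp_force: 0.0
```

```bash
python3 -c "
from h import *
rel([.572,-.0316,.130],-1.2)"
```

```text
t 13.15 pos [ 0.5722 -0.0312  0.1303] rot [180.   0.  -1.] q [-0.62  0.3   0.72  1.81 -0.22  1.11 -1.42] F [ 0.7 -0.3  0.6]
turn [0.0001 0.     0.0012] shift [-0.0006  0.0017  0.001 ]
```

Emit:
{"op": "arm_command", "data": {"steps": [[0,0,0,0,0.002,0,-1],[0,0,0,0,0.002,0,-1],[0,0,0,0,0.002,0,-1],[0,0,0,0,0.002,0,-1],[0,0,0,0,0.002,0,-1],[0,0,0,0,0.002,0,-1],[0,0,0,0,0.002,0,-1],[0,0,0,0,0.002,0,-1]], "force": 70}}

```text
time: 13.95
tcp_pos: [0.5722, -0.0314, 0.1305]
tcp_rot: [-3.141, -0.0, -0.017]
contact_force: [-2.3, 1.2, 5.5]
gripper_width: 0.147
grasp_force: 68.4
```

Emit:
{"op": "arm_command", "data": {"steps": [[0,0,0,0,0,-0.004,-1],[0,0,0,0,0,-0.012,-1],[0,0,0,0,0,-0.024,-1],[0,0,0,0,0,-0.04,-1],[0,0,0,0,0,-0.056,-1],[0,0,0,0,0,-0.068,-1],[0,0,0,0,0,-0.076,-1],[0,0,0,0,0,-0.08,-1]]}}

```text
time: 14.75
tcp_pos: [0.5721, -0.0316, 0.1503]
tcp_rot: [-3.142, -0.0, -0.017]
contact_force: [1.3, 0.3, -3.8]
gripper_width: 0.148
grasp_force: 68.2
```

```bash
python3 -c "
from h import *
rel([.572,-.0316,.266],-1.2)"
```

```text
t 14.75 pos [ 0.5721 -0.0316  0.1503] rot [-180.   -0.   -1.] q [-0.63  0.28  0.72  1.79 -0.2   1.15 -1.43] F [ 1.3  0.3 -3.8]
turn [-0.     -0.0001  0.0013] shift [-2.000e-04  1.000e-04 -4.627e-01]
```

Only the basket's weight shows, with no snag. I'll lift the remaining 116 mm smoothly.

Emit:
{"op": "arm_command", "data": {"steps": [[0,0,0,0,0,-0.008,-1],[0,0,0,0,0,-0.024,-1],[0,0,0,0,0,-0.05,-1],[0,0,0,0,0,-0.085,-1],[0,0,0,0,0,-0.125,-1],[0,0,0,0,0,-0.17,-1],[0,0,0,0,0,-0.205,-1],[0,0,0,0,0,-0.232,-1]]}}

```text
time: 15.55
tcp_pos: [0.5723, -0.0316, 0.2093]
tcp_rot: [-3.141, -0.001, -0.017]
contact_force: [-0.6, -0.2, -3.9]
gripper_width: 0.15
grasp_force: 68.2
```

Emit:
{"op": "arm_command", "data": {"steps": [[0,0,0,0,0,-0.03,-1],[0,0,0,0,0,-0.07,-1],[0,0,0,0,0,-0.115,-1],[0,0,0,0,0,-0.155,-1],[0,0,0,0,0,-0.19,-1],[0,0,0,0,0,-0.215,-1],[0,0,0,0,0,-0.228,-1],[0,0,0,0,0,-0.232,-1]]}}

```text
time: 16.35
tcp_pos: [0.5721, -0.0316, 0.2663]
tcp_rot: [3.142, -0.0, -0.017]
contact_force: [0.8, 0.5, -4.5]
gripper_width: 0.151
grasp_force: 68.2
```

```bash
python3 - <<'E'
from h import *
rel([.572,-.0316,.2665],-1.2)
p,d=snap('scene','s5'); cv2.imwrite('pics/s5c.png',cv2.resize(p[120:300,220:420,::-1],None,fx=3.3,fy=3.3,interpolation=cv2.INTER_CUBIC))
snap('wrist','w5')
E
```

```text
t 16.35 pos [ 0.5721 -0.0316  0.2663] rot [180.  -0.  -1.] q [-0.67  0.18  0.75  1.64 -0.13  1.37 -1.49] F [ 0.8  0.5 -4.5]
turn [ 0.     -0.0001  0.0013] shift [-0.0003  0.0001 -0.0007]
```

View pics/s5c.png

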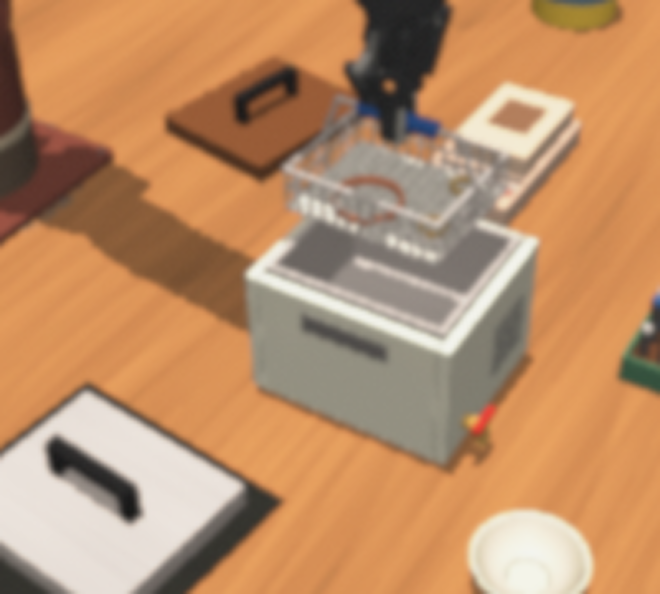

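View pics/w5.png

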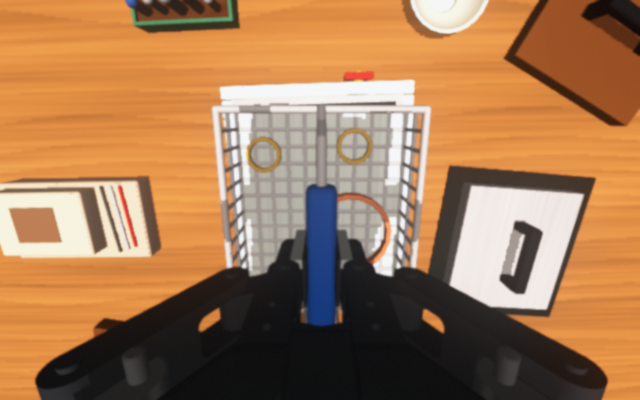

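The scene crop shows the basket hanging level above the tank at (390,190), with the lid flat on the mat. The wrist view shows both rings (265,155), (354,146) and the bangle (360,230) in it. I'll check the level numerically and then hold.

```bash
python3 - <<'E'
from h import *
P=cloud('wrist','w5')
for lo,hi in((.198,.214),(.238,.252)):
    m=(P[...,2]>lo)&(P[...,2]<hi)&(abs(P[...,0]-.572)<.09)&(abs(P[...,1]+.032)<.08)
    Q=P[m];A=np.c_[Q[:,:2]-[.572,-.032],np.ones(len(Q))];c=np.linalg.lstsq(A,Q[:,2],rcond=None)[0];print(len(Q),np.degrees(c[:2]),c[2])
E
```

```text
19811 [ 0.06558268 -0.22278658] 0.20524938125897213
4220 [ 0.28578418 -0.02580817] 0.24429549937884998
```

Emit:
{"op": "arm_command", "data": {"steps": [[0,0,0,0,0,0,-1],[0,0,0,0,0,0,-1],[0,0,0,0,0,0,-1],[0,0,0,0,0,0,-1],[0,0,0,0,0,0,-1],[0,0,0,0,0,0,-1],[0,0,0,0,0,0,-1],[0,0,0,0,0,0,-1]]}}

```text
time: 17.25
tcp_pos: [0.572, -0.0316, 0.2661]
tcp_rot: [3.142, -0.0, -0.017]
contact_force: [-0.3, 0.6, -4.6]
gripper_width: 0.144
grasp_force: 68.2
```

It's level to within 0.3°, with the underside about 50 mm above the rim. I'll keep holding.

Emit:
{"op": "arm_command", "data": {"steps": [[0,0,0,0,0,0,-1],[0,0,0,0,0,0,-1],[0,0,0,0,0,0,-1],[0,0,0,0,0,0,-1],[0,0,0,0,0,0,-1],[0,0,0,0,0,0,-1],[0,0,0,0,0,0,-1],[0,0,0,0,0,0,-1]]}}

```text
time: 18.05
tcp_pos: [0.572, -0.0316, 0.2661]
tcp_rot: [3.142, -0.0, -0.017]
contact_force: [0.6, -0.1, -4.0]
gripper_width: 0.148
grasp_force: 68.2
```

Emit:
{"op": "arm_command", "data": {"steps": [[0,0,0,0,0,0,-1],[0,0,0,0,0,0,-1],[0,0,0,0,0,0,-1],[0,0,0,0,0,0,-1],[0,0,0,0,0,0,-1],[0,0,0,0,0,0,-1],[0,0,0,0,0,0,-1],[0,0,0,0,0,0,-1]]}}

```text
time: 18.85
tcp_pos: [0.572, -0.0316, 0.2661]
tcp_rot: [3.142, -0.0, -0.017]
contact_force: [-0.6, -0.1, -3.8]
gripper_width: 0.149
grasp_force: 68.2
```

Emit:
{"op": "arm_command", "data": {"steps": [[0,0,0,0,0,0,-1],[0,0,0,0,0,0,-1],[0,0,0,0,0,0,-1],[0,0,0,0,0,0,-1],[0,0,0,0,0,0,-1],[0,0,0,0,0,0,-1],[0,0,0,0,0,0,-1],[0,0,0,0,0,0,-1]]}}

```text
time: 19.65
tcp_pos: [0.572, -0.0316, 0.2661]
tcp_rot: [3.142, 0.0, -0.017]
contact_force: [0.4, -0.1, -4.3]
gripper_width: 0.147
grasp_force: 68.2
```

Emit:
{"op": "arm_command", "data": {"steps": [[0,0,0,0,0,0,-1],[0,0,0,0,0,0,-1],[0,0,0,0,0,0,-1],[0,0,0,0,0,0,-1],[0,0,0,0,0,0,-1],[0,0,0,0,0,0,-1],[0,0,0,0,0,0,-1],[0,0,0,0,0,0,-1]]}}

```text
time: 20.45
tcp_pos: [0.572, -0.0316, 0.2661]
tcp_rot: [3.142, -0.0, -0.017]
contact_force: [-0.0, -0.0, -3.7]
gripper_width: 0.147
grasp_force: 68.2
```

Emit:
{"op": "arm_command", "data": {"steps": [[0,0,0,0,0,0,-1],[0,0,0,0,0,0,-1],[0,0,0,0,0,0,-1],[0,0,0,0,0,0,-1],[0,0,0,0,0,0,-1],[0,0,0,0,0,0,-1],[0,0,0,0,0,0,-1],[0,0,0,0,0,0,-1]]}}

```text
time: 21.25
tcp_pos: [0.572, -0.0316, 0.2661]
tcp_rot: [3.142, 0.0, -0.017]
contact_force: [-0.4, -0.7, -3.8]
gripper_width: 0.146
grasp_force: 68.2
```

```bash
python3 -c "
from h import *
rel([.572,-.0316,.2665],-1.2); print(ctrl.close_job())"
```

```text
t 21.25 pos [ 0.572  -0.0316  0.2661] rot [180.   0.  -1.] q [-0.67  0.18  0.75  1.64 -0.13  1.37 -1.49] F [-0.4 -0.7 -3.8]
turn [0.     0.     0.0013] shift [-0.      0.     -0.0018]
the job is handed in; nothing more can be done
None
```

The lid lies flat on the mat, and the basket was held level and still for nearly 5 s about 5 cm above the rim with all three pieces in it; I handed the job in at 21.25 s, still holding it there, and the bricks, dish and punches were not touched.

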